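# Find the hidden battery-tray release by touch

## Task

The battery box's flat top panel has four flush square caps that look alike; one of them is the hidden release button of the battery tray, the others are rigid plugs. Feel the caps lightly with a fingertip to find the one that gives, press it fully in so that the tray springs out by itself all the way, then let the button come back up and take your hand away. Do not lean hard on the panel, and leave the other things on the box and bench where they are: nothing is to be picked up.

Things in the scene. Friction and masses are not known exactly. Their poses are not given: they have to be found in the camera images.
- case: battery box of the workshop's robot, fixed to the bench: 200 mm (x) x 320 mm (y) x 90 mm tall, with a flat, level grey top panel 90 mm above the bench. Origin: centre of its underside; x points from its tray front to its back, y along the row of caps, z up. Pressing anything with more than 60 N counts as leaning hard; a few newtons are enough
- cap1 (a point): centre of square opening 1 of 4 (counted from the box's -y end), at panel height, 90 mm above the bench; the openings lie 72 mm apart in a row 35 mm in front of the panel's middle. Each is 50 x 50 mm, square with the box, and filled by a 46 x 46 mm grey cap whose top lies 1 mm below the panel. The four caps look just the same: three are rigid plugs that do not move, one, any of the four, is the sprung release button; only touch tells which
- cap2 (a point): the same for opening 2
- cap3 (a point): the same for opening 3
- cap4 (a point): the same for opening 4
- release (a joint): how far the release button is pressed in, m: 0 at rest, 0.006 fully in. It takes about 2.7 N to start and 5 N to press fully in, springs back when let go, and frees the tray once in by about 0.004. The reading does not tell under which cap it lies
- tray (a joint): how far the battery tray stands out of the box's front (towards the box's -x), m: under 0.002 when caught, 0.065 fully out. Once freed its own spring drives it out in about a second; it does not need pulling
- tray_front (a point): middle of the tray's front plate (320 mm wide, 72 mm tall, with a small black lip), which forms the box's front face
- gearmotor: loose gearmotor lying on the box's panel behind the caps: metal gearbox 32 x 36 x 30 mm with a round motor 28 mm thick, 95 mm long in all; origin under the gearbox-motor joint. Leave it
- bearing: loose black pillow bearing on the panel behind the caps, 70 mm long, 30 mm wide, 38 mm tall; origin centre of underside. Leave it
- glue: loose white glue bottle, 68 mm thick, 195 mm tall, standing behind the box; origin centre of underside. Leave it
- wheel: loose rubber robot wheel lying flat beside the box's +y end, 96 mm across, 38 mm tall; origin centre of underside. Leave it
- bracket: loose aluminium channel 100 x 53 x 40 mm beside the box's -y end; origin centre of underside. Leave it
- drill: cordless drill standing on its battery foot (75 x 115 mm), 205 mm tall, at the left of the bench; origin centre of underside. Leave it
- tub: steel cup 84 mm wide, 85 mm tall, at the right of the bench; origin centre of underside. Leave it

How it is judged:
By the outcome, as a careful person would: the job done as asked, in the order asked, and still so for the second after the job is handed in, with the robot touching nothing.
It also fails if it takes over 48 s, if anything falls off the work surface, if the arm or the gripper's body presses on something with over 40 N, if the wrist force passes 120 N, or if a joint passes its speed limit or range.

## Robot

A 6-joint arm with a two-finger parallel gripper is mounted at the origin on the work surface. World frame = base frame: x ahead of the robot, y to its left, z up, the work surface at z = 0. Lengths are in m, angles in rad, forces in N, time in s.
With the tool pointing down it reaches from about 0.35 to 0.775 m from the base axis. Payload 5.5 kg.
Tool frame: the origin (TCP) lies at the very end of the fingers, on their centre line; the grasp point (between the pads) lies 19 mm behind it; z points along the fingers, x is the direction in which the jaws open and shut, and the axes are right-handed (so a half turn about z gives the same grasp; the last joint's range is limited). The gripper opens to 85 mm and grips with 20 to 120 N. Pads are 22 mm wide; open, the fingers measure 114 mm over their backs; the gripper's body (76 mm by 85 mm) begins 54 mm behind the grasp point. The pads swing forward as they close: fully open they stand 13 mm farther back than shut.
Start: joints at [-1.38, 0.313, 0.046, 1.304, 0, 1.431], TCP at [0.187, -0.544, 0.231] pointing down, gripper open.
Joint ranges: [-2.76, 2.76], [-0.86, 1.69], [-1.03, 1.26], [-2.2, 2.34], [-1.47, 1.5], [-3.14, 3.14]. Speed limits (rad/s): [2.57, 2.57, 3.14, 3.14, 3.14, 3.14].

## Interface

Orientations are given as a unit quaternion [w, x, y, z].
In Python, from workcell import env gives the robot as it stands.
- The arm moves only by the shell command python3 -m inch 'ROWS' [FORCE]. ROWS is JSON, a list of rows, each a list of 7 numbers: the turn, a rotation vector about the tool's x, y, z each as a share of 8 degrees, from -1 to 1, then the shift along the tool's x, y, z each as a share of 0.05 m, from -1 to 1, then the closure, from 0 (fully open) to 1 (shut). A call has 1 to 12 rows; each row shifts and turns the commanded pose from where the row before left it, along the tool's axes as they then stand; what a row does not reach is not made up. A row lasts 1/10 s, in which the tool goes at most 50 mm and 8.59 degrees, less where a joint would pass 70% of its speed; a pose out of reach is approached as far as the arm can. A call with a number of a shift or a turn outside -1 to 1 is refused whole. A call with a gripper value outside its range is refused whole. The fingers move at their own pace and stop on an object; FORCE is the grip in N (left out, the last holds). Time passes only in rows, so rows that do not move let the fingers close. It gives the time, the measured TCP pose, the force and the opening at its end, in the units of the state.
- env.get_state(): the state, without advancing time (a new reading comes with each control period).
- env.read_camera(name): name is "side" or "top"; returns the picture (480x640x3 uint8, red, green, blue); there is no depth.
- env.calibration(name): a dict with "fx", "fy", "cx", "cy" (pixels), "k1" (the pictures are not rectified: a ray, as slopes to the right and down, at radius r is drawn at 1 + k1 r^2 times it, then the intrinsics apply), "rvec" (rotation vector, rad) and "tvec" (3), from world to camera coordinates, as OpenCV has them. Camera axes: x right, y down, z forward; pixel columns grow to the right and rows downward; lengths in m; the calibration is good to about 2 mm. A picture is of the moment at which its call begins. calibration takes no time and is no camera call.
- env.hand_in(): hands the job in, once; it reports no verdict.
The state is a dict: "clock": time; "joint_pos": joint angles; "qvel": joint speeds; "tau": joint torques, N m; "tcp_pos": TCP position; "orientation": TCP orientation; "wrist_force": force on the tool from outside, world axes, zero at the start; "ft_torque": the same for the moment, N m; "finger_gap": finger opening in m.
Only numpy, scipy, OpenCV 4.12 (cv2) and the standard library are available. Lean on these libraries where they do the work, as an engineer would, in place of code of your own. Each camera call takes 0.05 s, during which the arm holds its last target.

## Working session

There is one attempt and no reset: what is moved stays moved. The work goes in short steps, Python scripts to look and compute and a shell command to move; the robot and the scene stay as the last step left them, time stands still between calls to the robot, and variables do not carry over. Pictures are saved under pics/ and viewed, and the job is handed in when it is done.

```bash
mkdir -p pics; ls; python3 - <<'E'
from workcell import env
import cv2
s=env.get_state(); print(s)
for n in("top","side"):
    cv2.imwrite(f"pics/{n}0.png",env.read_camera(n)[:,:,::-1]); print(env.calibration(n))
E
```

```text
pics
{'clock': 0.0, 'joint_pos': array([-1.37960586e+00,  3.13988709e-01,  4.49703204e-02,  1.30357718e+00,
       -1.34560966e-05,  1.43121385e+00]), 'qvel': array([-1.18355669e-03,  7.05349915e-04,  4.48679879e-05, -3.90556520e-05,
       -1.14848370e-03, -8.94240486e-04]), 'tau': array([-3.44273685e-04, -4.80621314e+01,  2.98535603e+01,  1.93235383e-02,
       -1.40115039e-04,  4.05018909e-06]), 'tcp_pos': array([ 0.18664464, -0.54332983,  0.23041197]), 'orientation': array([-6.14625319e-04,  8.13871337e-01, -5.81044437e-01, -6.56962716e-04]), 'wrist_force': array([ 0.16744422, -0.22979185, -0.19563156]), 'ft_torque': array([-0.00804706, -0.01084272, -0.02134913]), 'finger_gap': 0.08541650891499986}
{'fx': 496.7250180532298, 'fy': 496.7250180532298, 'cx': 319.26392948490934, 'cy': 240.32694433820254, 'k1': -0.10135848248226392, 'rvec': array([ 2.11922065, -2.13818818,  0.16574655]), 'tvec': array([0.04063558, 0.62094387, 1.30031648])}
{'fx': 560.3238922983709, 'fy': 560.3238922983709, 'cx': 322.05124028566416, 'cy': 241.04048499866255, 'k1': -0.13476054496200543, 'rvec': array([ 0.19793206, -2.89671248,  1.11658934]), 'tvec': array([0.59781808, 0.08334308, 1.44993617])}
```

View pics/top0.png

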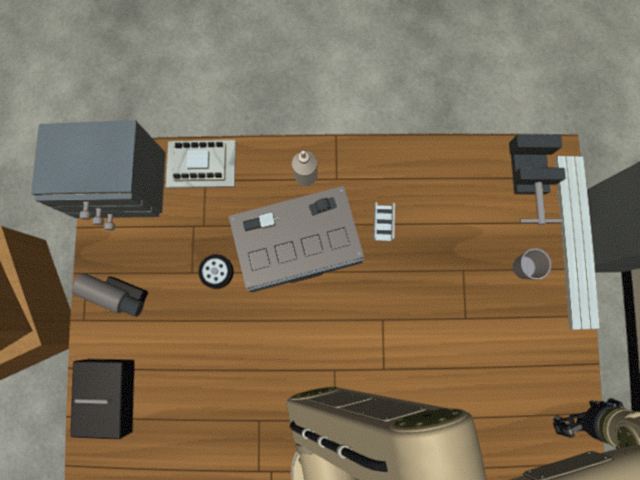

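View pics/side0.png

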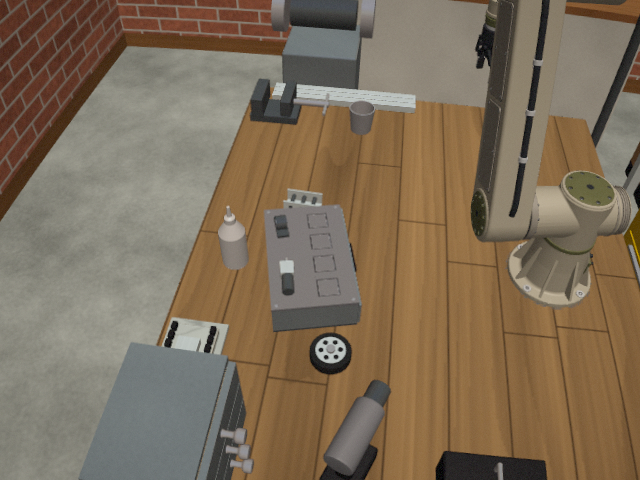

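The top view shows the box with its four caps at about (259,259), (285,252), (312,245) and (338,238). The gearmotor is near (260,221) and the bearing near (322,206), both behind the caps. I'll enlarge it to read the corners.

```bash
python3 - <<'E'
import cv2
a=cv2.imread("pics/top0.png")[180:300,220:380]; cv2.imwrite("pics/topc.png",cv2.resize(a,None,fx=5,fy=5,interpolation=cv2.INTER_CUBIC))
a=cv2.imread("pics/side0.png")[195:335,255:375]; cv2.imwrite("pics/sidec.png",cv2.resize(a,None,fx=4,fy=4,interpolation=cv2.INTER_CUBIC))
E
```

```text
(no output)
```

View pics/topc.png

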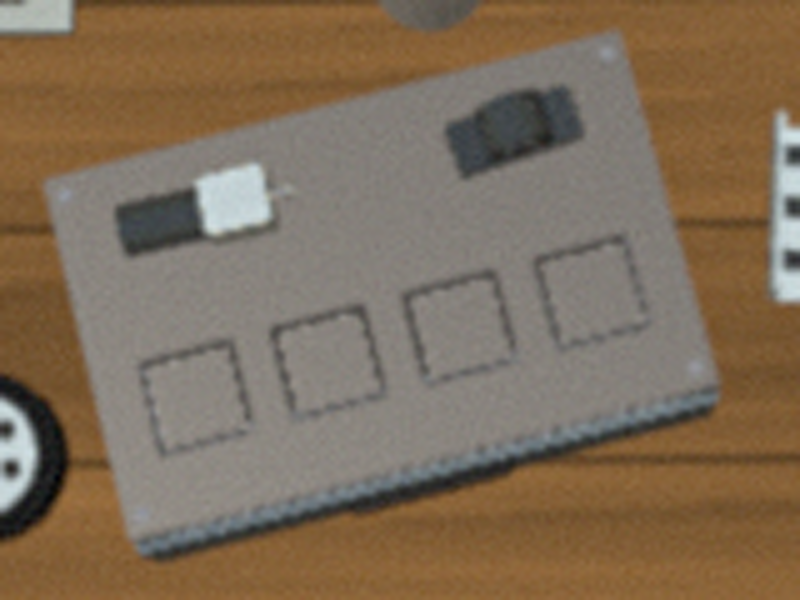

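View pics/sidec.png

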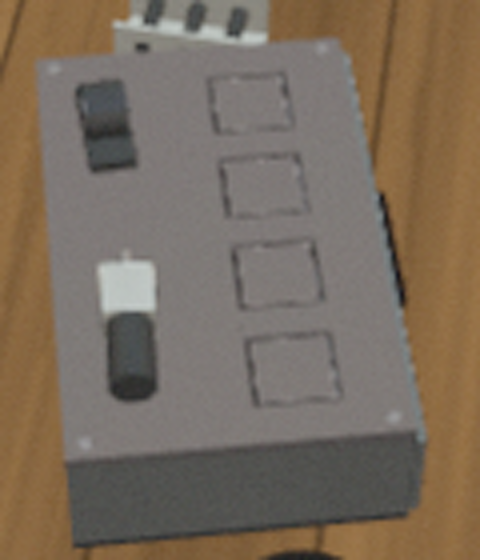

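In the enlarged top view the cap centres are at crop (592,292), (460,327), (329,362) and (195,398). In the side view they are at (251,102), (265,185), (279,274) and (294,368). Image right in the top view is world −y, so that order is cap1 to cap4.

```bash
cat > h.py <<'E'
import numpy as np, cv2
from workcell import env
from scipy.spatial.transform import Rotation as R
def ray(n,uv):
    c=env.calibration(n); K=np.array([[c['fx'],0,c['cx']],[0,c['fy'],c['cy']],[0,0,1]])
    d=np.array([c['k1'],0,0,0,0.])
    p=cv2.undistortPoints(np.array(uv,float).reshape(-1,1,2),K,d).reshape(-1,2)
    Rm=cv2.Rodrigues(c['rvec'])[0]; o=-Rm.T@c['tvec']
    return o,np.c_[p,np.ones(len(p))]@Rm
def onz(n,uv,z):
    o,d=ray(n,uv); return o+d*((z-o[2])/d[:,2])[:,None]
E
python3 - <<'E'
from h import *
np.set_printoptions(precision=4,suppress=True)
t=np.array([(592,292),(460,327),(329,362),(195,398)])/5+[220,180]
s=np.array([(251,102),(265,185),(279,274),(294,368)])/4+[255,195]
A=onz("top",t-.4,.09);B=onz("side",s-.4,.09)
print(A);print(B)
ot,dt=ray("top",t-.4);os_,ds=ray("side",s-.4)
for a,b in zip(dt,ds):
    k=np.linalg.lstsq(np.c_[a,-b],os_-ot,rcond=None)[0]; print("tri",(ot+a*k[0]+os_+b*k[1])/2)
c=np.array([(718,390),(620,33),(45,183),(135,540)])/5+[220,180]
print("corners",onz("top",c-.4,.09))
M=(A+B)/2; print(M,np.linalg.norm(np.diff(M,axis=0),axis=1)); d=M[3]-M[0]; yaw=np.arctan2(-d[0],d[1]); print("yaw",yaw,np.degrees(yaw))
x=np.array([np.cos(yaw),np.sin(yaw),0]);y=np.array([-x[1],x[0],0]);m=M.mean(0)
print("case c",m+.035*x, [m+k*.072*y for k in(-1.5,-.5,.5,1.5)], np.linalg.norm([m+k*.072*y for k in(-1.5,-.5,.5,1.5)],axis=1))
E
```

```text
[[ 0.6207 -0.015   0.09  ]
 [ 0.6026  0.055   0.09  ]
 [ 0.5846  0.1243  0.09  ]
 [ 0.566   0.1951  0.09  ]]
[[ 0.6185 -0.0141  0.09  ]
 [ 0.6002  0.0558  0.09  ]
 [ 0.5825  0.1259  0.09  ]
 [ 0.565   0.1949  0.09  ]]
tri [ 0.6197 -0.0149  0.0894]
tri [0.6015 0.0551 0.0895]
tri [0.5837 0.1245 0.0886]
tri [0.5654 0.1951 0.0904]
corners [[ 0.5677 -0.0805  0.09  ]
 [ 0.7623 -0.0321  0.09  ]
 [ 0.683   0.2775  0.09  ]
 [ 0.4914  0.2258  0.09  ]]
[[ 0.6196 -0.0145  0.09  ]
 [ 0.6014  0.0554  0.09  ]
 [ 0.5835  0.1251  0.09  ]
 [ 0.5655  0.195   0.09  ]] [0.0723 0.0719 0.0722]
yaw 0.2527751776213755 14.482950843374553
case c [0.6264 0.099  0.09  ] [array([ 0.6195, -0.0143,  0.09  ]), array([0.6015, 0.0554, 0.09  ]), array([0.5835, 0.1251, 0.09  ]), array([0.5655, 0.1948, 0.09  ])] [0.6262 0.6107 0.6035 0.6048]
```

The caps agree between both cameras: spacing is 72 mm, triangulated height is about 0.089, and box yaw is 14.5°. All are within reach. Next I'll work out the tool-axis shifts.

```bash
cat >> h.py <<'E'
CAPS=np.array([[.6195,-.0143],[.6015,.0554],[.5835,.1251],[.5655,.1948]])
def to(p):
    s=env.get_state(); w,x,y,z=s['orientation']
    v=R.from_quat([x,y,z,w]).inv().apply(np.array(p)-s['tcp_pos'])
    print("tool-shift units(50mm):",np.round(v/.05,3)," t",round(s['clock'],2),"tcp",np.round(s['tcp_pos'],4),"F",np.round(s['wrist_force'],2),"gap",round(s['finger_gap'],4))
E
python3 - <<'E'
from h import *
to([*CAPS[0],.115])
E
```

```text
tool-shift units(50mm): [ -7.193 -11.624   2.324]  t 0.1 tcp [ 0.1867 -0.5434  0.2305] F [ 0.6  -0.17 -0.31] gap 0.0857
```

```bash
python3 -m inch '[[0,0,0,-0.2,-0.32,0,1],[0,0,0,-0.48,-0.77,0,1],[0,0,0,-0.48,-0.77,0,1],[0,0,0,-0.48,-0.77,0,1],[0,0,0,-0.48,-0.77,0,1],[0,0,0,-0.48,-0.77,0,1],[0,0,0,-0.48,-0.77,0,1],[0,0,0,-0.48,-0.77,0,1],[0,0,0,-0.48,-0.77,0,1],[0,0,0,-0.48,-0.77,0,1],[0,0,0,-0.48,-0.77,0,1],[0,0,0,-0.48,-0.77,0,1]]' 20; python3 - <<'E'
from h import *
to([*CAPS[0],.115])
E
```

```text
clock: 1.3
tcp_pos: [0.5138, -0.1391, 0.2313]
orientation: [-0.0, 0.814, -0.581, -0.0]
wrist_force: [0.5, -0.9, 0.1]
finger_gap: -0.0
tool-shift units(50mm): [-1.672 -2.811  2.325]  t 1.3 tcp [ 0.5138 -0.1391  0.2313] F [ 0.49 -0.88  0.15] gap -0.0
```

```bash
python3 -m inch '[[0,0,0,-0.45,-0.75,0,1],[0,0,0,-0.45,-0.75,0.3,1],[0,0,0,-0.4,-0.67,0.5,1],[0,0,0,-0.3,-0.5,0.5,1],[0,0,0,-0.1,-0.15,0.5,1],[0,0,0,0,0,0.4,1],[0,0,0,0,0,0.12,1],[0,0,0,0,0,0,1],[0,0,0,0,0,0,1]]'; python3 - <<'E'
from h import *
to([*CAPS[0],.091])
cv2.imwrite("pics/t1.png",cv2.resize(env.read_camera("side")[150:350,230:400,::-1],None,fx=3,fy=3)) 
E
```

```text
clock: 2.2
tcp_pos: [0.6194, -0.0158, 0.1164]
orientation: [-0.0, 0.814, -0.581, 0.001]
wrist_force: [0.1, -0.5, -0.6]
finger_gap: -0.0001
tool-shift units(50mm): [-0.029 -0.011  0.508]  t 2.2 tcp [ 0.6194 -0.0158  0.1164] F [ 0.07 -0.53 -0.62] gap -0.0001
```

View pics/t1.png

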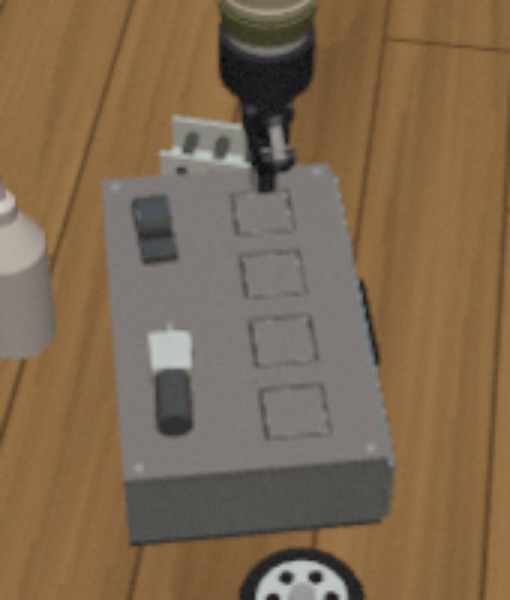

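The fingertip, at (265,185), is hovering above cap1. I'll lower it to just above the cap and then creep down.

```bash
python3 -m inch '[[0,0,0,-0.03,0,0.3,1],[0,0,0,0,0,0.16,1],[0,0,0,0,0,0.04,1],[0,0,0,0,0,0,1],[0,0,0,0,0,0,1]]'; python3 -m inch '[[0,0,0,0,0,0.02,1],[0,0,0,0,0,0,1]]';python3 -m inch '[[0,0,0,0,0,0.02,1],[0,0,0,0,0,0,1]]'
```

```text
clock: 2.75
tcp_pos: [0.6191, -0.0146, 0.0909]
orientation: [-0.0, 0.814, -0.581, 0.0]
wrist_force: [-0.2, 0.1, -0.2]
finger_gap: -0.0001
clock: 2.95
tcp_pos: [0.6189, -0.0145, 0.0896]
orientation: [-0.0, 0.814, -0.581, 0.0]
wrist_force: [0.7, -0.4, -0.4]
finger_gap: 0.0004
clock: 3.15
tcp_pos: [0.619, -0.0144, 0.0889]
orientation: [-0.0, 0.814, -0.581, 0.0]
wrist_force: [-0.4, -0.2, 3.6]
finger_gap: 0.0
```

Contact is near 0.089. I'll go down another 0.5 mm at a time.

```bash
python3 -m inch '[[0,0,0,0,0,0.01,1],[0,0,0,0,0,0,1]]';python3 -m inch '[[0,0,0,0,0,0.01,1],[0,0,0,0,0,0,1]]'
```

```text
clock: 3.35
tcp_pos: [0.619, -0.0144, 0.0885]
orientation: [-0.0, 0.814, -0.581, 0.0]
wrist_force: [-1.8, -0.3, 5.7]
finger_gap: 0.0001
clock: 3.55
tcp_pos: [0.619, -0.0144, 0.0881]
orientation: [-0.0, 0.814, -0.581, 0.001]
wrist_force: [-1.8, 0.3, 5.1]
finger_gap: 0.0001
```

```bash
python3 -m inch '[[0,0,0,0,0,0.02,1],[0,0,0,0,0,0,1]]'; python3 - <<'E'
from h import *
to([*CAPS[0],.091])
E
```

```text
clock: 3.75
tcp_pos: [0.619, -0.0144, 0.0871]
orientation: [-0.0, 0.814, -0.581, 0.001]
wrist_force: [-1.7, 0.7, 5.4]
finger_gap: -0.0001
tool-shift units(50mm): [ 0.001 -0.01  -0.078]  t 3.75 tcp [ 0.619  -0.0144  0.0871] F [-1.65  0.7   5.42] gap -0.0001
```

The cap sank 1 mm with the force steady at about 5 N, so it seems to give. I'll keep pressing gently and watch the force.

```bash
python3 -m inch '[[0,0,0,0,0,0.02,1],[0,0,0,0,0,0,1]]'; python3 -m inch '[[0,0,0,0,0,0.02,1],[0,0,0,0,0,0,1]]'
```

```text
clock: 3.95
tcp_pos: [0.619, -0.0144, 0.0861]
orientation: [-0.0, 0.814, -0.581, 0.001]
wrist_force: [-1.0, -0.7, 5.3]
finger_gap: 0.0
clock: 4.15
tcp_pos: [0.6191, -0.0144, 0.0846]
orientation: [-0.0, 0.814, -0.581, 0.0]
wrist_force: [1.1, 0.3, 4.3]
finger_gap: 0.0001
```

```bash
python3 -m inch '[[0,0,0,0,0,0.02,1],[0,0,0,0,0,0,1]]'; python3 -m inch '[[0,0,0,0,0,0.02,1],[0,0,0,0,0,0,1]]'
```

```text
clock: 4.35
tcp_pos: [0.6191, -0.0144, 0.0834]
orientation: [-0.0, 0.814, -0.581, 0.0]
wrist_force: [0.5, 0.3, 4.3]
finger_gap: 0.0002
clock: 4.55
tcp_pos: [0.6192, -0.0144, 0.083]
orientation: [-0.0, 0.814, -0.581, 0.001]
wrist_force: [-0.9, -0.1, 7.9]
finger_gap: 0.0
```

The force is rising at 6 mm, so it's at the end of its travel. I'll press slightly more, hold while the tray comes out, and look.

```bash
python3 -m inch '[[0,0,0,0,0,0.01,1],[0,0,0,0,0,0,1],[0,0,0,0,0,0,1]]'; python3 -m inch '[[0,0,0,0,0,0,1],[0,0,0,0,0,0,1],[0,0,0,0,0,0,1],[0,0,0,0,0,0,1],[0,0,0,0,0,0,1],[0,0,0,0,0,0,1],[0,0,0,0,0,0,1],[0,0,0,0,0,0,1]]';python3 - <<'E'
from h import *
cv2.imwrite("pics/t2.png",cv2.resize(env.read_camera("side")[150:350,230:400,::-1],None,fx=3,fy=3)) 
cv2.imwrite("pics/t2t.png",cv2.resize(env.read_camera("top")[170:310,200:380,::-1],None,fx=4,fy=4)) 
E
```

```text
clock: 4.85
tcp_pos: [0.6192, -0.0144, 0.083]
orientation: [-0.0, 0.814, -0.581, 0.001]
wrist_force: [-1.8, 0.5, 9.7]
finger_gap: -0.0
clock: 5.65
tcp_pos: [0.6193, -0.0144, 0.083]
orientation: [-0.0, 0.814, -0.581, 0.001]
wrist_force: [-1.8, 1.3, 10.1]
finger_gap: 0.0001
```

View pics/t2.png

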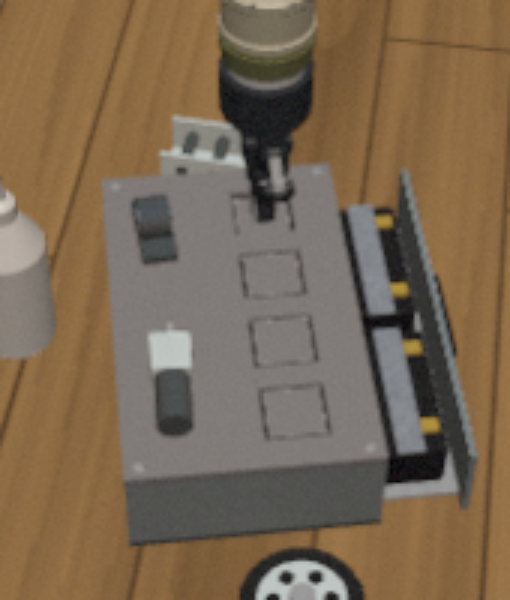

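View pics/t2t.png

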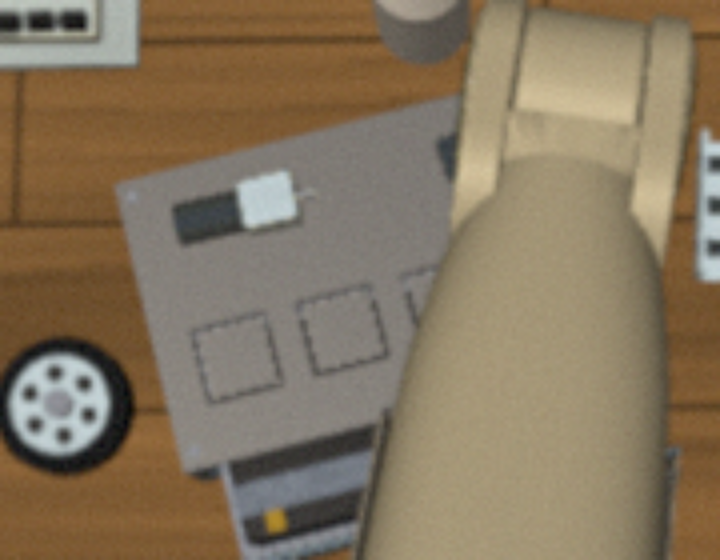

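The tray has come out: its front plate runs from (405,175) to (465,500) in the side crop, and the batteries are visible. Now I'll ease off, let the button rise, and withdraw up and to the right so the top camera can see the box.

```bash
python3 -m inch '[[0,0,0,0,0,0,1],[0,0,0,0,0,0,1],[0,0,0,0,0,0,1],[0,0,0,0,0,-0.05,1],[0,0,0,0,0,-0.05,1],[0,0,0,0,0,-0.05,1],[0,0,0,0,0,-0.1,1],[0,0,0,0,0,-0.3,1],[0,0,0,0,0,-0.6,1],[0,0,0,0,0,-0.8,1],[0,0,0,0,0,-0.8,1],[0,0,0,0,0,-0.4,1]]'; python3 -m inch '[[0,0,0,0.4,0.4,0,1],[0,0,0,0.6,0.6,0,1],[0,0,0,0.6,0.6,0,1],[0,0,0,0.6,0.6,0,1],[0,0,0,0.6,0.6,0,1],[0,0,0,0.6,0.6,0,1],[0,0,0,0.6,0.6,0,1],[0,0,0,0.4,0.4,0,1],[0,0,0,0,0,0,1],[0,0,0,0,0,0,1]]';python3 - <<'E'
from h import *
cv2.imwrite("pics/t3.png",cv2.resize(env.read_camera("side")[150:350,230:400,::-1],None,fx=3,fy=3)) 
cv2.imwrite("pics/t3t.png",cv2.resize(env.read_camera("top")[120:320,190:400,::-1],None,fx=3,fy=3)) 
E
```

```text
clock: 6.95
tcp_pos: [0.6191, -0.0145, 0.2427]
orientation: [-0.0, 0.814, -0.581, 0.001]
wrist_force: [-0.0, 1.0, 0.2]
finger_gap: -0.0001
clock: 7.95
tcp_pos: [0.4813, -0.294, 0.2387]
orientation: [-0.0, 0.813, -0.582, -0.001]
wrist_force: [0.5, -0.4, -0.8]
finger_gap: 0.0
```

View pics/t3.png

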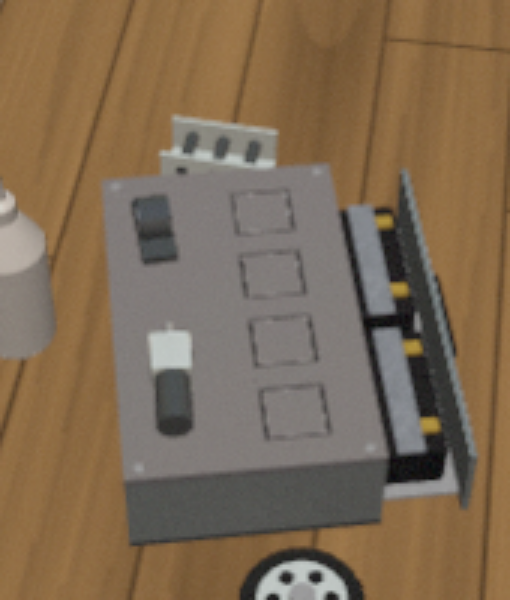

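View pics/t3t.png

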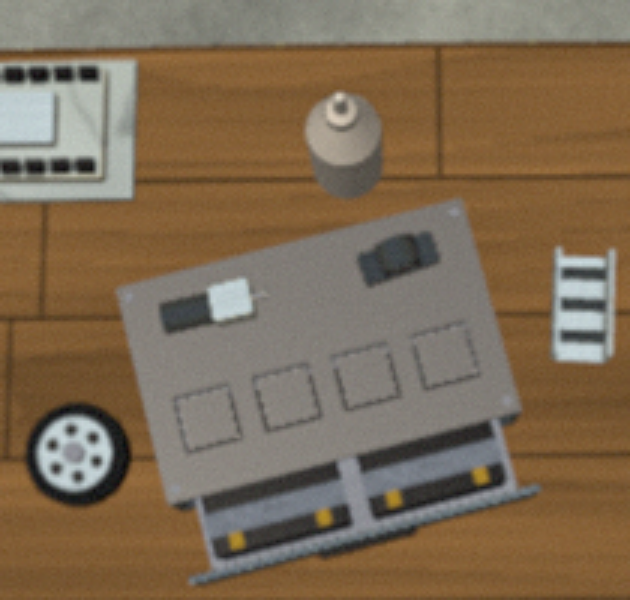

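Everything looks to be in place, and all four caps look flush. I'll measure the tray extension from the plate's top edge in both views: top crop (190,579)–(538,488), side crop (404,172)–(470,455).

```bash
python3 - <<'E'
from h import *
np.set_printoptions(precision=4,suppress=True)
c=np.array([.6264,.099]);x=np.array([np.cos(.2528),np.sin(.2528)])
for z in(.075,.08,.085):
  print(z,(onz("top",np.array([(190,579),(538,488)])/3+[190,120],z)[:,:2]-c)@x,(onz("side",np.array([(404,172),(472,460)])/3+[230,150],z)[:,:2]-c)@x)
# before: front face top edge in first pic
print("before",(onz("top",np.array([(718,408),(140,555)])/5+[220,180],.08)[:,:2]-c)@x)
print(np.abs(cv2.imread("pics/t3.png").astype(int)-cv2.imread("pics/t2.png"))[160:520,100:230].max())
print({k:v for k,v in env.get_state().items() if k in("clock","qvel","wrist_force")})
E
```

```text
0.075 [-0.1668 -0.1686] [-0.169  -0.1666]
0.08 [-0.1671 -0.1689] [-0.1677 -0.1654]
0.085 [-0.1674 -0.1691] [-0.1665 -0.1641]
before [-0.1112 -0.1076]
11
{'clock': 8.05, 'qvel': array([ 0.017 , -0.0027,  0.003 , -0.0024, -0.0027, -0.0017]), 'wrist_force': array([ 0.3934, -0.2305, -0.8284])}
```

The plate's front is about 167 mm from the box centre, which is 65 mm or a little more beyond its 100 mm face, so the tray is fully out. Handing in.

```bash
python3 -c "
from workcell import env
print(env.hand_in())"
```

```text
the job is handed in; nothing more can be done
None
```

The battery tray is fully out and the job is handed in, at about 8 s of the 48 s allowed.

- **Finding the button:** I located the caps in both cameras (72 mm spacing, height about 0.089 m) and felt cap1 first with the closed fingertip. It gave at about 5 N, so I did not touch the other three.
- **Pressing:** I pushed cap1 in about 6 mm until it stopped, with at most about 10 N read at the wrist. I held it there while the tray sprang out, then eased off and moved the hand clear.
- **Tray:** both cameras put its front plate about 167 mm from the box centre, where 165 mm is fully out. A rough reading of the plate before the press was 108–111 mm against an expected 100 mm. That makes the edge readings uncertain by up to about 1 cm, so I judged "fully out" from the after-pictures of both cameras.
- **Everything else:** cap1 looks flush again, judged by eye only. The loose items near the box look unmoved. The drill and tub were outside my final pictures, but the arm did not come near the drill, and it passed the tub at about 0.23 m height.
- **Contact:** the wrist force was under 1 N at hand-in, with the arm touching nothing.

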